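# Sweep the used caps off the fixture into the scrap tray

## Robot

A 7-joint arm with a two-finger parallel gripper is mounted at the origin on the work surface. World frame = base frame: x ahead of the robot, y to its left, z up, the work surface at z = 0. Lengths are in m, angles in rad, forces in N, time in s.
With the tool pointing down it reaches from about 0.4 to 0.875 m from the base axis. Payload 6.5 kg.
Tool frame: the origin (TCP) lies where the fingers leave the gripper's body, on its centre line; the fingertips stand 73 mm ahead of it and the grasp point (between the pads) lies 54 mm ahead of it; z points along the fingers, y is the line along which they close (so a half turn about z gives the same grasp; the last joint's range is limited). The gripper opens to 85 mm and grips with 20 to 120 N. Pads are 22 mm wide; open, the fingers measure 114 mm over their backs; the gripper's body (76 mm by 85 mm) begins 54 mm behind the grasp point. The pads swing forward as they close: fully open they stand 13 mm farther back than shut.
Start: joints at [1.235, 0.536, -0.004, 1.538, 0.003, 1.067, -0.071], TCP at [0.173, -0.626, 0.304] pointing down, gripper open.
Joint ranges: [-2.7, 2.7], [-0.37, 2.16], [-1.27, 1.26], [0.24, 2.4], [-1.31, 4.45], [0.19, 1.91], [-2.76, 2.76]. Speed limits (rad/s): [2.39, 2.39, 3.14, 3.14, 3.14, 3.14, 3.14].

## Interface

Orientations are given as a unit quaternion [w, x, y, z].
In Python, from workcell import * gives the robot as it stands. Calls block until the motion is done:
- move_ptp(position, orientation): joint-space move of the TCP to a pose.
- servo_line(position, rot=None, velocity=0.15, max_force=None): straight line of the TCP; rot=None keeps the orientation; velocity is the mean speed in m/s. With max_force (N) it stops when the force on the tool has changed by that much, and returns True; else False.
- move_j(angles): joint-space move.
- set_gripper(opening, effort=None): finger opening in m; effort is the grip in N (None keeps the last); returns when the fingers have stopped.
- hold(seconds).
- solve_ik(position, orientation): joint angles nearest the present ones, or None.
- camera(name): name is "side" or "top"; returns a dict with "frame" (420x560x3 uint8, blue, green, red), "K" (3x3 intrinsics, pixels), "rvec" (rotation vector, rad) and "tvec" (3), from world to camera coordinates, as OpenCV has them. Camera axes: x right, y down, z forward; pixel columns grow to the right and rows downward; lengths in m; the calibration is good to about 2 mm. A picture is of the moment at which its call begins. There is no depth.
A pose or a line that the arm cannot do raises IKError and nothing moves.
- job_done(): hands the job in; it is judged then, once.
Readings, each from a call of its own:
- current_clock(): time.
- current_joint_positions(): joint angles.
- current_joint_vel(): joint speeds.
- current_effort(): joint torques, N m.
- current_tcp_pos(): TCP position.
- current_orientation(): TCP orientation.
- current_wrist_force(): force on the tool from outside, world axes, zero at the start.
- current_moment(): the same for the moment, N m.
- current_gripper_width(): finger opening in m.
- current_grip_force(): force on a finger pad.
Only numpy, scipy, OpenCV 4.12 (cv2) and the standard library are available. Lean on these libraries where they do the work, as an engineer would, in place of code of your own. Each camera call takes 0.05 s, during which the arm holds its last target. There are 200 camera calls.

## Task

Clear the dispensing fixture: with the fingertips, sweep the three used orange caps along the aluminium deck and off its open end into the blue scrap tray. Push them only, do not pick any of them up, and leave the black potted module standing where it is and everything else on the bench undisturbed.

Things in the scene. Friction and masses are not known exactly. Their poses are not given: they have to be found in the camera images.
- deck: fixed dispensing fixture: white block, smooth flat aluminium top 230 mm (own x) by 220 mm (own y), 40 mm above the bench. Black rails 4 mm thick, 6 mm high stand along its front and back edges (x = -113 and +113 mm); its two ends (y = -110 and +110 mm) are open, without a lip. Origin: centre of its underside, on the bench; x away from the robot, y along the sweep, z up
- tray: fixed open scrap tray, blue plastic, 240 mm (own x) by 120 mm (own y) by 36 mm high, walls and floor 4 mm. Stands 1 mm from one of the deck's two open ends (either one), square to it and centred on it, its rim 4 mm below the deck's top. Origin: centre of its underside, axes parallel to the deck's
- case: fixed shut kit case, black with a grey ribbed lid, 240 x 120 x 36 mm, standing 1 mm from the deck's other open end; not for scrap. Origin: centre of its underside, axes parallel to the deck's
- cap1: used protective cap, orange plastic, loose, about 15 g: a square flange 24 x 24 x 12 mm with a round stub 16 mm across and 6 mm high on top, 18 mm tall in all. Starts stub up on the deck at any yaw. Origin on its axis, 8 mm above its underside. Pushed off-centre it turns and can slip sideways off the fingers
- cap2: used protective cap, orange plastic, loose, about 15 g: a square flange 24 x 24 x 12 mm with a round stub 16 mm across and 6 mm high on top, 18 mm tall in all. Starts stub up on the deck at any yaw. Origin on its axis, 8 mm above its underside. Pushed off-centre it turns and can slip sideways off the fingers
- cap3: used protective cap, orange plastic, loose, about 15 g: a square flange 24 x 24 x 12 mm with a round stub 16 mm across and 6 mm high on top, 18 mm tall in all. Starts stub up on the deck at any yaw. Origin on its axis, 8 mm above its underside. Pushed off-centre it turns and can slip sideways off the fingers
- module: finished potted module standing loose on the deck, 0.12 kg: green board 30 mm (own x) by 46 mm (own y), black block, brass pins on top up to 28 mm. Its x is nearly the deck's x. Caps and module lie in four lanes along the deck's y, one each, at about x = -78, -26, 26 and 78 mm on the deck, so each cap can be swept straight past the others. Origin: centre of its underside
- can: resin can, steel with a paper band, 84 mm across, 100 mm tall, loose on the left of the bench. Origin: centre of its underside
- cup: white plastic cup, 80 mm across the rim, 85 mm tall, loose at the back of the bench. Origin: centre of its underside
- tape: yellow ring-shaped roll, 90 mm across, 24 mm tall, loose at the back of the bench. Origin: centre of its underside
- driver: red-handled screwdriver, about 200 mm long, lying loose on the left of the bench. x axis along it
- jar: amber glass jar with a black cap, 60 mm across, 80 mm tall, loose on the right of the bench. Origin: centre of its underside

How it is judged:
By the outcome, as a careful person would: the job done as asked, in the order asked, and still so for the second after the job is handed in, with the robot touching nothing.
It also fails if it takes over 61 s, if anything falls off the work surface, if the arm or the gripper's body presses on something with over 40 N, if the wrist force passes 120 N, or if a joint passes its speed limit or range.

## Working session

There is one attempt and no reset: what is moved stays moved. The work goes in short steps, each a Python script; the robot and the scene stay as the last script left them, time stands still between calls to the robot, and variables do not carry over. Pictures are saved under pics/ and viewed, at most 10 in all, crops included, and the job is handed in when it is done.

```bash
mkdir -p pics; ls
python3 - <<'E'
from workcell import *
import cv2,numpy as np
for n in("top","side"):
    c=camera(n); cv2.imwrite(f"pics/{n}0.png",c["frame"]); print(n,c["K"],c["rvec"],c["tvec"])
print(current_tcp_pos(),current_orientation(),current_clock())
E
```

```text
pics
top [[387.06653086   0.         280.31706319]
 [  0.         387.06653086 205.28901483]
 [  0.           0.           1.        ]] [ 2.17441485 -2.20656387  0.0284932 ] [0.02109658 0.62660878 1.00795355]
side [[474.03644699   0.         279.63277125]
 [  0.         474.03644699 196.74051384]
 [  0.           0.           1.        ]] [ 0.99999337 -2.27286092  1.24360861] [0.43077391 0.31941292 1.00075572]
[ 0.17316148 -0.62605812  0.30309278] [-7.53701629e-04  9.90907827e-01  1.34540281e-01 -1.50680730e-04] 0.1
```

View pics/top0.png

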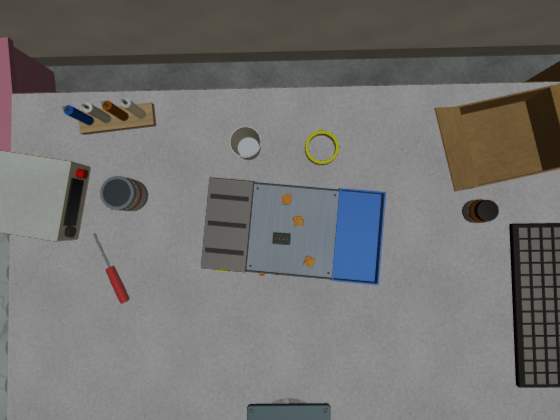

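View pics/side0.png

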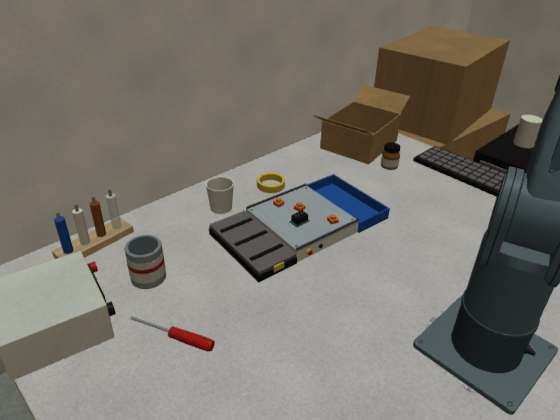

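The tray is to the right (−y) of the deck. In the top view the caps are at about (287,199), (298,221) and (309,261), with the module at (282,238). The orange and yellow marks near row 272 are on the front faces of the deck and case.

```bash
cat > h.py <<'E'
import cv2,numpy as np
def P(c):
    R=cv2.Rodrigues(np.array(c["rvec"],float))[0]; return R,np.array(c["tvec"],float).ravel(),np.array(c["K"])
def ray(c,uv,z):
    R,t,K=P(c); o=-R.T@t; d=R.T@np.linalg.inv(K)@[uv[0],uv[1],1]; return o+d*(z-o[2])/d[2]
def tri(ca,ua,cb,ub):
    M=[]
    for c in(ca,cb):
        R,t,K=P(c); M.append(K@np.c_[R,t])
    X=cv2.triangulatePoints(M[0],M[1],np.array(ua,float).reshape(2,1),np.array(ub,float).reshape(2,1)).ravel(); return X[:3]/X[3]
def proj(c,p):
    R,t,K=P(c); q=K@(R@np.array(p)+t); return q[:2]/q[2]
def blobs(c,lo,hi,amin=15):
    m=cv2.inRange(cv2.cvtColor(c["frame"],cv2.COLOR_BGR2HSV),lo,hi)
    n,_,s,ce=cv2.connectedComponentsWithStats(m); return [(ce[i],s[i]) for i in range(1,n) if s[i][4]>=amin],m
OR=((5,130,120),(18,255,255)); BL=((105,120,60),(125,255,255))
E
python3 - <<'E'
from workcell import *
from h import *
np.set_printoptions(precision=4,suppress=True)
t=camera("top");s=camera("side")
a=[(b[0],b[1][4]) for b in blobs(t,*OR)[0] if 240<b[0][0]<340 and 170<b[0][1]<270]
b=[(b[0],b[1][4]) for b in blobs(s,*OR)[0] if 240<b[0][0]<360 and 180<b[0][1]<260]
for x in a:print("top",x,ray(t,x[0],.05))
for x in b:print("side",x,ray(s,x[0],.05))
for x in a:
  for y in b:
    X=tri(t,x[0],s,y[0]); e=np.linalg.norm(proj(t,X)-x[0])+np.linalg.norm(proj(s,X)-y[0])
    if e<4: print("tri",X,e)
m=blobs(t,*BL)[1]; m[:, :320]=0
c=max(cv2.findContours(m,0,2)[0],key=cv2.contourArea); r=cv2.minAreaRect(c); bx=cv2.boxPoints(r)
print("tray",bx,[ray(t,p,.036) for p in bx])
p=[cv2.resize(t["frame"][170:290,195:395],None,fx=4,fy=4,interpolation=2)]
cv2.imwrite("pics/tz.png",p[0])
cv2.imwrite("pics/sz.png",cv2.resize(s["frame"][165:285,200:400],None,fx=4,fy=4,interpolation=2))
E
```

```text
top (array([286.1013, 199.    ]), np.int32(79)) [ 0.6411 -0.0037  0.05  ]
top (array([297.9531, 220.6562]), np.int32(64)) [ 0.5855 -0.033   0.05  ]
top (array([308.1176, 261.1961]), np.int32(51)) [ 0.4828 -0.057   0.05  ]
side (array([278.6842, 200.9737]), np.int32(38)) [ 0.6417 -0.0056  0.05  ]
side (array([299.5789, 205.2895]), np.int32(38)) [ 0.5862 -0.0351  0.05  ]
side (array([332.7143, 217.8333]), np.int32(42)) [ 0.4827 -0.0598  0.05  ]
tri [ 0.6406 -0.0041  0.0512] 0.3384108109019188
tri [ 0.5851 -0.0333  0.0513] 0.3671904086935677
tri [ 0.482  -0.0577  0.0513] 0.7756959508336365
tray [[331.5298 280.7997]
 [339.0733 187.7627]
 [385.632  191.5377]
 [378.0885 284.5748]] [array([ 0.4308, -0.1166,  0.036 ]), array([ 0.6689, -0.1408,  0.036 ]), array([ 0.6572, -0.2601,  0.036 ]), array([ 0.4199, -0.2348,  0.036 ])]
```

View pics/tz.png

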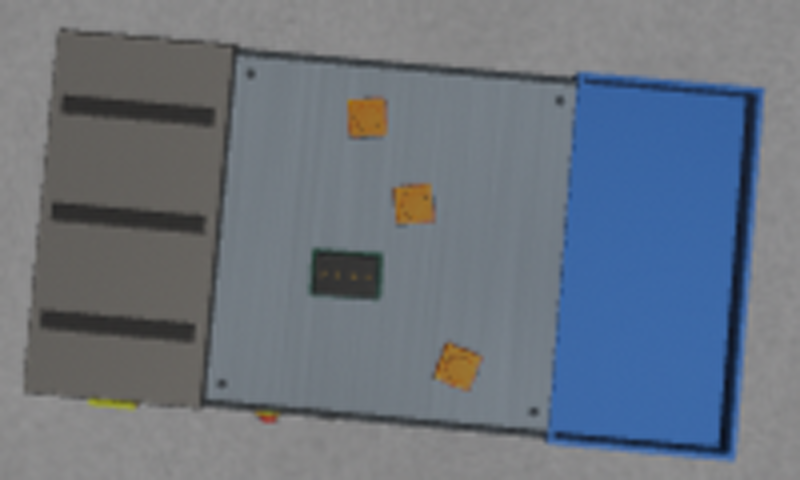

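View pics/sz.png

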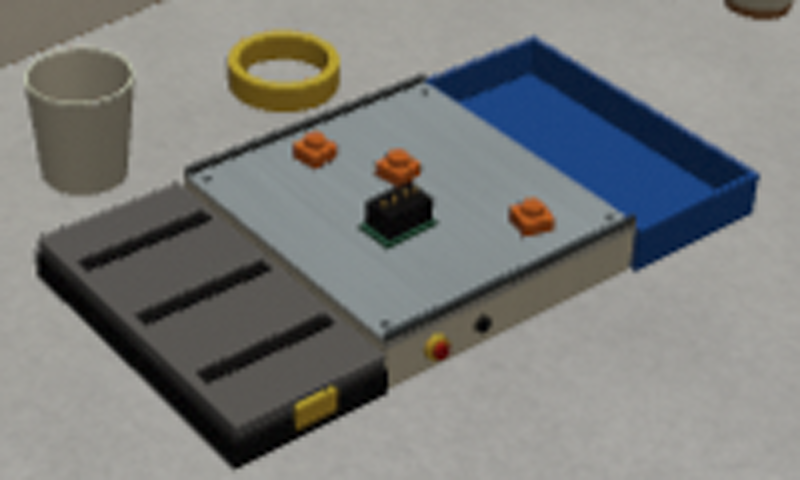

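The crops agree with the numbers. The deck is yawed by about −5.8°, and the caps sit in lanes +78, +26 and −78. The module is alone in lane −26 at crop (346,274). Next I sweep the first cap, with the two fingertips slightly apart for a stable two-point push and a guarded descent.

```bash
cat > sweep.py <<'E'
from workcell import *
from h import *
ex=np.array([.2381,-.0242+0.0]);ex/=np.linalg.norm(ex); ey=np.array([-ex[1],ex[0]])
tray=np.array([.5442,-.1881]); deck=tray+.171*ey
def w(x,y,z): return np.r_[deck+x*ex+y*ey,z]
psi=np.arctan2(ey[1],ey[0])
Q=[[0,np.cos(p/2),np.sin(p/2),0] for p in(psi,psi-np.pi)]
def loc(X): d=np.array(X[:2])-deck; return d@ex,d@ey
def bestq(p):
    j0=np.array(current_joint_positions()); s=[(solve_ik(p,q),q) for q in Q]
    s=[(np.abs(np.array(j)-j0).max(),q) for j,q in s if j is not None]
    return min(s,key=lambda a:a[0])
def sweep(X,q,up=.22):
    x,y=loc(X); ys=y+.045; zt=.045+.073
    servo=servo_line
    move_ptp(w(x,ys,up),q)
    servo(w(x,ys,zt+.03),velocity=.12)
    hit=servo(w(x,ys,zt),velocity=.03,max_force=4)
    z=current_tcp_pos()[2]; print("hit",hit,"tcp z",z)
    if hit: z+=.004; servo(w(x,ys,z),velocity=.03)
    else: z=zt
    hit=servo(w(x,-.114,z),velocity=.07,max_force=15); print("push stopped",hit,loc(current_tcp_pos()))
    hold(.3)
    servo(w(x,-.10,up),velocity=.15)
def caps(c,z=.05): return [(loc(ray(c,b[0],z)),int(b[1][4])) for b in blobs(c,*OR)[0] if 240<b[0][0]<395 and 170<b[0][1]<285]
E
python3 - <<'E'
from sweep import *
X=(.6408,-.0039); print([np.round(loc(p),4) for p in(X,(.5853,-.0332),(.4824,-.0575))])
x,y=loc(X); d,q=bestq(w(x,y+.045,.22)); print(d,q)
for x,y in((.078,.07),(.025,.03),(-.075,0)):
    for yy in(y,-.114): print(solve_ik(w(x,yy,.118),q) is not None,end=' ')
move_ptp(w(.078,.067,.25),q); set_gripper(.016); print(current_gripper_width(),current_clock())
sweep(X,q); print(current_clock(),current_wrist_force())
for n in("top","side"): c=camera(n); cv2.imwrite(f"pics/{n}1.png",c["frame"]); n=="top" and print(caps(c))
E
```

```text
[array([0.0775, 0.022 ]), array([ 0.0252, -0.0127]), array([-0.0747, -0.0473])]
0.9921247173438443 [0, np.float64(0.741996302463783), np.float64(0.6704039730864326), 0]
True True True True True True 0.016122014595131295 3.7417
hit False tcp z 0.1182402582015859
push stopped False (np.float64(0.07749992261121127), np.float64(-0.11366098346662679))
9.7583 [-0.47337316 -0.61147975 -0.18417762]
[((np.float64(0.025607395208973323), np.float64(-0.012315241913857107)), 64), ((np.float64(-0.07337953229845717), np.float64(-0.045687365152074506)), 44)]
```

View pics/side1.png

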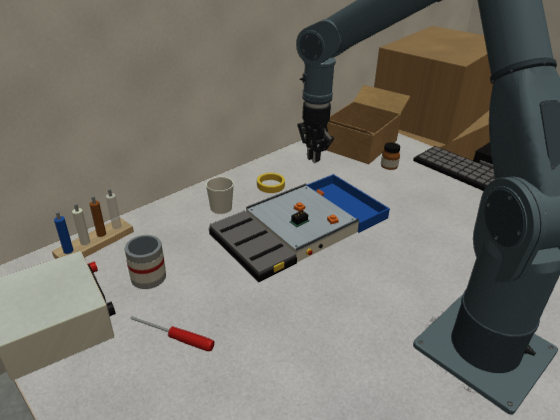

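Cap 1 has left the deck. A bit of orange shows at (319,192), just inside the tray's near wall, and everything else looks unmoved. Now the other two.

Run:
```python
from sweep import *
q=Q[0]
sweep((.5853,-.0332),q); sweep((.4824,-.0575),q)
j=w(-.0747,-.10,.30); servo_line(j,velocity=.2)
move_ptp([.25,-.55,.30],q); print(current_clock())
for n in("top","side"):
    c=camera(n); cv2.imwrite(f"pics/{n}2.png",cv2.resize(c["frame"][165:290,195:400],None,fx=3.9,fy=3.9,interpolation=2)); cv2.imwrite(f"pics/{n}2f.png",c["frame"])
    n=="top" and print(caps(c,.012))
```

```text
hit False tcp z 0.11820698297758928
push stopped False (np.float64(0.025243974500105418), np.float64(-0.11357324058810413))
hit False tcp z 0.1181476158611329
push stopped False (np.float64(-0.0746341827074434), np.float64(-0.11351688214183292))
23.5
[((np.float64(0.07701808680947721), np.float64(-0.14097625770856878)), 32), ((np.float64(0.0289668100406231), np.float64(-0.1444841692999941)), 26)]
```

View pics/top2.png

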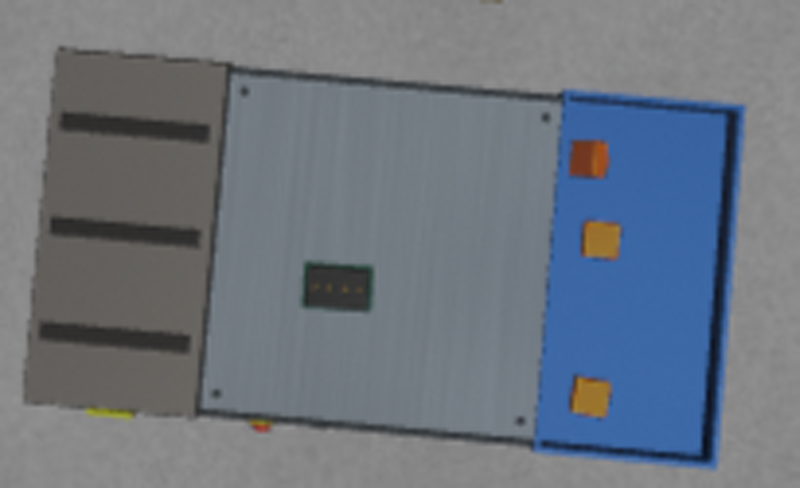

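View pics/side2.png

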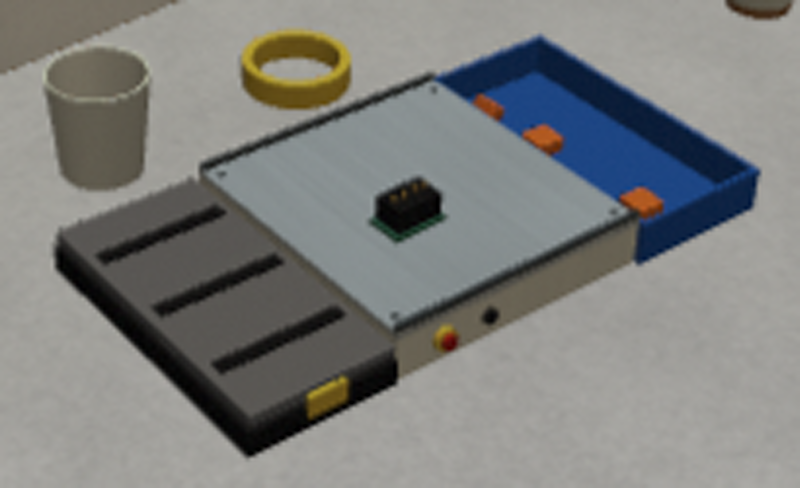

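All three caps are inside the tray, in the top crop at (589,159), (601,240) and (591,397). The module is still standing at the same place and the neighbouring things are undisturbed, so I hand in.

```bash
python3 -c "
from workcell import *
print(job_done())"
```

```text
the job is handed in; nothing more can be done
None
```

All three orange caps were swept off the deck into the blue scrap tray, the module was left standing where it was, and the job was handed in at about 23.5 s on the robot's clock (limit 61 s).

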